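Hold a glued board against the jig rail with a spacer

ROBOT

A 6-joint arm with a two-finger parallel gripper is mounted at the origin on the work surface. World frame = base frame: x ahead of the robot, y to its left, z up, the work surface at z = 0. Lengths are in m, angles in rad, forces in N, time in s.
With the tool pointing down it reaches from about 0.35 to 0.85 m from the base axis. Payload 8.1 kg.
Tool frame: the origin (TCP) lies midway between the tips of the shut fingers; the grasp point (between the pads) lies 19 mm behind it (robot.grip_point_offset is the distance from the TCP to the grasp point, in m); z points along the fingers, y is the line along which they close (so a half turn about z gives the same grasp; the last joint's range is limited). The gripper opens to 93 mm and grips with 3 to 60 N. Pads are 15 mm wide; open, the fingers measure 128 mm over their backs; the gripper's body (75 mm by 188 mm) begins 65 mm behind the grasp point.
Start: joints at [1.027, 0.13, 1.488, -0, 1.523, -0.085], TCP at [0.266, 0.538, 0.198] pointing down, gripper open.
Joint ranges: [-2.96, 2.96], [-0.89, 2.26], [0.02, 2.5], [-1.34, 4.48], [0, 2.73], [-2.66, 2.66]. Speed limits (rad/s): [2.39, 2.39, 2.79, 3.14, 3.14, 3.14].

INTERFACE

Orientations are given as a rotation vector (axis times angle).
In Python, from plant import robot, read_camera, job gives the robot as it stands.
- The arm moves only by the shell command python3 -m inch 'ROWS' [FORCE]. ROWS is JSON, one flat list of numbers, 5 for each row, row after row: the shift along the world's x, y, z in mm, then the turn about the world's z in degrees, then the opening in per cent of the stroke, from 0 (shut) to 100 (fully open). In form: [dx, dy, dz, yaw, hand, dx, dy, dz, yaw, hand, ...]. A call has 1 to 10 rows; each row is the pose to reach, as a shift and turn from the pose commanded when the call began; what a row does not reach only later rows make up. A row lasts 1/12 s, in which the tool goes at most 41.7 mm and 7.16 degrees, less where a joint would pass 70% of its speed; a pose out of reach is approached as far as the arm can. A call with a gripper value outside its range is refused whole. The fingers move at their own pace and stop on an object; FORCE is the grip in N (left out, the last holds). Time passes only in rows, so rows that repeat a pose let the fingers close. It gives the time, the measured TCP pose, the force, the opening and the grip force at its end, in the units of the state.
- robot.read_state(): the state, without advancing time (a new reading comes with each control period).
- read_camera(name): name is "scene" or "side" or "wrist"; returns a dict with "image" (420x560x3 uint8, blue, green, red), "K" (3x3 intrinsics, pixels), "extrinsics" (4x4, takes a point from world to camera coordinates); the wrist camera has in their place "mount" (4x4, takes a point from camera to tool coordinates, whose origin is the TCP and whose axes are the flange's). Camera axes: x right, y down, z forward; pixel columns grow to the right and rows downward; lengths in m; the calibration is good to about 2 mm. A picture is of the moment at which its call begins: read the wrist's pose just before it. There is no depth.
- job.close_job(): hands the job in; it is judged then, once.
The state is a dict: "t": time; "q": joint angles; "dq": joint speeds; "joint_torque": joint torques, N m; "tool_pos": TCP position; "orientation": TCP orientation; "force": force on the tool from outside, world axes, zero at the start; "wrist_torque": the same for the moment, N m; "opening": finger opening in m; "gripper_force": force on a finger pad.
Only numpy, scipy, OpenCV 4.12 (cv2) and the standard library are available. Lean on these libraries where they do the work, as an engineer would, in place of code of your own. Each camera call takes 0.05 s, during which the arm holds its last target. There are 200 camera calls.

TASK

The gluing jig on the bench has two bays, each with a small flat board lying loose just short of the back rail, but only one of the boards leaves a gap to the front strip that is wide enough for the wooden spacer block. Pick up the upright spacer, slide it down into that wide gap, near the middle of the board's length, until its foot is at or close to the jig floor, and with it push that board flat and flush against the back rail. Finish while still gripping the upright spacer in the gap and pressing the board firmly against the rail (do not let go); leave the other board, the tape measure and the glue bottle where they are.

Things in the scene. Friction and masses are not known exactly. Their poses are not given: they have to be found in the camera images.
- spacer: Loose wooden block standing upright on the bench at the robot's right, 20 mm thick (its x), 86 mm tall, about 70 g. Foot 50 mm wide (its y) up to 40 mm height; above it a narrower grip 34 mm wide, also 20 mm thick. Origin: centre of underside; z up. Best gripped across the 20 mm, high on the narrower part.
- jig: Fixed wooden jig with dark base 156 (x) x 270 (y) x 12 mm; its floor is 12 mm above the bench. Origin: mid-underside; x points from front strip (robot's side) to back rail, z up. Rail: rigid, inner face at x +55 mm, top 38 mm above bench. Front strip: x -62 to -40 mm, top 30 mm above bench. A divider at y = 0 (16 mm wide, 10 high) parts two bays with middles at y +67 and -67 mm.
- narrow_board: The narrower of two loose spruce boards, flat in either bay: 64 (x) x 110 (y) x 18 mm thick, about 80 g. Origin: middle of the lower edge of its rail side; it reaches from x = -64 mm to 0, x towards the rail, z up. It starts 3 to 6 mm short of the rail, so the gap between it and the front strip is 25 to 28 mm (31 when flush) at its middle; skewed up to 0.03 rad.
- wide_board: The wider loose spruce board, flat in the other bay: 82 (x) x 110 (y) x 18 mm thick. Origin and axes as on the narrow board. Its gap to the front strip is only 7 to 10 mm (13 mm if it were flush): too narrow for the spacer. To be left alone.
- tape_measure: Bystander: yellow and black tape measure, 62 x 36 x 60 mm, at the robot's left. Origin: centre of the underside.
- glue_bottle: Bystander: white glue bottle, 60 mm across, 160 mm tall, at the robot's left. Origin: centre of the underside.
Mind the look-alikes: they are no part of the job. Leave any red look-alike of the narrow_board alone.

How it is judged:
By the outcome, as a careful person would: the job done as asked, in the order asked, and still so for the second after the job is handed in, while the arm keeps its last pose, push and grip.
It also fails if it takes over 48 s, if anything falls off the work surface, if the arm or the gripper's body presses on something with over 40 N, if the wrist force passes 120 N, or if a joint passes its speed limit or range.

## Working session

There is one attempt and no reset: what is moved stays moved. The work goes in short steps, Python scripts to look and compute and a shell command to move; the robot and the scene stay as the last step left them, time stands still between calls to the robot, and variables do not carry over. Pictures are saved under pics/ and viewed, at most 10 in all, crops included, and the job is handed in when it is done.

```bash
ls; mkdir -p pics; python3 - <<'E'
from plant import robot, read_camera
import cv2,numpy as np
for n in("scene","side"):
    c=read_camera(n);cv2.imwrite(f"pics/{n}0.png",c["image"]);np.savez(f"{n}0.npz",**c)
    print(c["K"].tolist(),np.round(c["extrinsics"],3).tolist())
s=robot.read_state();print(s["t"],s["tool_pos"],s["orientation"],s["opening"])
E
```

```text
pics
[[483.2597942031301, 0.0, 279.7736110300095], [0.0, 483.2597942031301, 217.72728619695116], [0.0, 0.0, 1.0]] [[0.71, 0.704, -0.0, -0.413], [0.519, -0.524, -0.675, -0.187], [-0.475, 0.48, -0.738, 1.326], [0.0, 0.0, 0.0, 1.0]]
[[538.1892523277339, 0.0, 281.0787815327178], [0.0, 538.1892523277339, 205.93275871692052], [0.0, 0.0, 1.0]] [[0.741, -0.671, 0.013, -0.33], [-0.4, -0.457, -0.794, 0.27], [0.539, 0.584, -0.607, 0.94], [0.0, 0.0, 0.0, 1.0]]
0.1 [0.2654266  0.5374819  0.19719456] [-7.14282671e-01 -3.05880096e+00  2.50300218e-03] 0.09318476812420402
```

View pics/scene0.png

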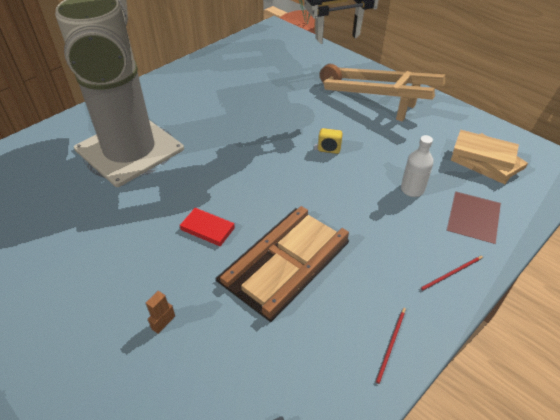

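View pics/side0.png

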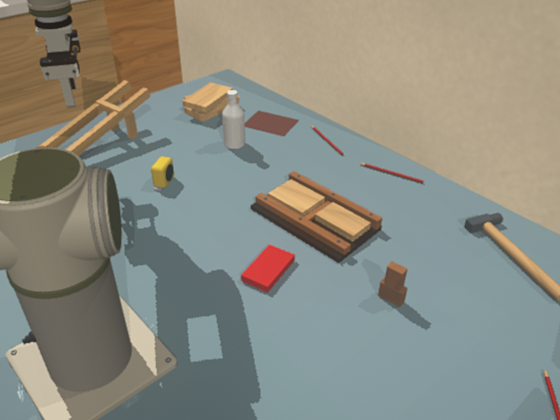

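The scene view shows the spacer at about (160,312), the jig centred at (284,261) and the red look-alike at (207,227). In the side view the spacer is at (394,283) and the jig at (316,213). I'll zoom in on the jig and spacer in both views.

```bash
python3 - <<'E'
import cv2,numpy as np
a=cv2.imread("pics/scene0.png");b=cv2.imread("pics/side0.png")
def crop(im,x,y,w,h,s):return cv2.resize(im[y:y+h,x:x+w],None,fx=s,fy=s,interpolation=cv2.INTER_CUBIC)
o=np.zeros((600,800,3),np.uint8)
o[:340,:400]=cv2.resize(crop(a,215,205,140,112,3),(400,340)) if 0 else crop(a,215,200,133,113,3)[:340,:400].copy() if 0 else np.pad(crop(a,215,203,133,113,3),((0,1),(0,1),(0,0)))
o[:340,400:]=np.pad(crop(b,250,168,133,113,3),((0,1),(0,1),(0,0)))
o[340:,:400]=crop(a,130,280,80,52,5); o[340:,400:]=crop(b,355,257,80,52,5)
cv2.imwrite("pics/zoom0.png",o)
E
```

```text
(no output)
```

View pics/zoom0.png

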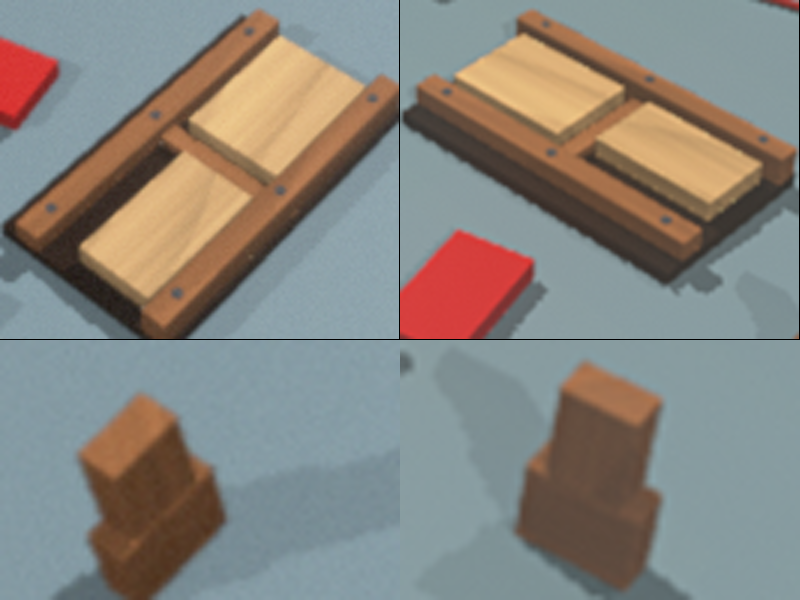

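The zoom shows the wide gap in the robot's right-hand bay (−y). The strip and rail screws and the corners of the spacer top are clear in both views, so I'll cast rays through those.

```bash
cat > h.py <<'E'
import numpy as np
def ray(c,p,z):
    E=c["extrinsics"];R,t=E[:3,:3],E[:3,3];o=-R.T@t
    d=R.T@np.linalg.solve(c["K"],[p[0],p[1],1]);return (o+d*(z-o[2])/d[2])
E
python3 - <<'E'
import numpy as np
from h import ray
A=np.load("scene0.npz");B=np.load("side0.npz")
f=lambda u,v,s,ox,oy:((u+.5)/s-.5+ox,(v+.5)/s-.5+oy)
def go(n,c,pts,s,ox,oy,z):
    P=np.array([ray(c,f(*p,s,ox,oy),z)[:2] for p in pts]);print(n,np.round(P*1000,1).tolist(),"mean",np.round(P.mean(0)*1000,1));return P
j=(3,215,203);k=(3,250,168)
for nm,c,a,fr,ra in(("A",A,j,[(50,208),(155,115),(249,32)],[(177,294),(280,190),(373,98)]),("B",B,k,[(265,219),(151,153),(45,92)],[(363,139),(249,79),(146,23)])):
    F=go("front"+nm,c,fr,*a,.030);R=go("rail"+nm,c,ra,*a,.038)
    for P in(F,R):d=P[2]-P[0];print("yaw",np.degrees(np.arctan2(-d[0],d[1])),np.linalg.norm(d))
    print("across",(R.mean(0)-F.mean(0))*1000)
go("boardA",A,[(80,253),(185,152),(250,196),(143,304)],*j,.030)
go("boardB",B,[(197,146),(250,102),(360,172),(310,208)],*k,.030)
for nm,c,pts,a in(("spA",A,[(142,55),(79,115),(117,140),(178,77)],(5,130,280)),("spB",B,[(184,22),(262,62),(241,90),(163,50)],(5,355,257))):
    P=go(nm,c,pts,*a,.086);d=[P[i]-P[(i+1)%4] for i in range(4)]
    print([(round(np.linalg.norm(e)*1000,1),round(np.degrees(np.arctan2(e[1],e[0])),1)) for e in d])
E
```

```text
frontA [[527.6, -90.0], [519.3, 20.1], [511.1, 129.5]] mean [519.3  19.8]
railA [[644.0, -80.8], [634.7, 29.5], [626.5, 139.8]] mean [635.   29.5]
yaw 4.302871225739452 0.2201173115139565
yaw 4.539864489730087 0.22123889382746692
across [115.70933812   9.67309606]
frontB [[529.2, -88.2], [520.1, 20.1], [510.3, 130.8]] mean [519.9  20.9]
railB [[645.0, -80.2], [636.0, 29.5], [628.9, 140.2]] mean [636.6  29.8]
yaw 4.933964603853845 0.21985667004644727
yaw 4.165171705960718 0.22096549963019388
across [116.74306295   8.92668173]
boardA [[570.3, -100.6], [559.4, 11.2], [619.5, 15.5], [629.8, -98.4]] mean [594.8 -43.1]
boardB [[552.1, 3.3], [622.7, 15.1], [621.3, -98.6], [562.6, -101.5]] mean [589.7 -45.4]
spA [[495.4, -240.1], [500.7, -272.1], [519.5, -268.5], [513.1, -236.4]] mean [ 507.2 -254.3]
[(np.float64(32.4), np.float64(99.3)), (np.float64(19.2), np.float64(-169.1)), (np.float64(32.7), np.float64(-78.6)), (np.float64(18.1), np.float64(11.8))]
spB [[512.2, -237.1], [517.0, -270.3], [499.1, -274.2], [494.1, -241.5]] mean [ 505.6 -255.8]
[(np.float64(33.5), np.float64(98.1)), (np.float64(18.3), np.float64(12.6)), (np.float64(33.1), np.float64(-81.4)), (np.float64(18.6), np.float64(-166.2))]
```

```bash
python3 -m inch '[8,-17,10,-3,100, 24,-52,20,-9,100, 41,-88,30,-15,100, 58,-124,40,-21,100, 75,-160,50,-27,100, 92,-196,60,-33,100, 109,-232,60,-39,100, 126,-268,60,-45,100, 143,-304,60,-51,100, 155,-335,60,-53,100]' 20
python3 -m inch '[8,-38,0,0,100, 16,-77,0,0,100, 24,-115,0,0,100, 32,-154,0,0,100, 40,-192,0,0,100, 48,-231,0,0,100, 56,-270,0,0,100, 64,-309,0,0,100, 72,-348,0,0,100, 78,-375,0,0,100]'
python3 -m inch '[2,-20,-8,0,100, 4,-45,-20,0,100, 6,-70,-30,0,100, 8,-82,-30,0,100, 8,-82,-30,0,100, 8,-82,-30,0,100]'
python3 - <<'E'
from plant import robot, read_camera
import cv2,numpy as np
s=robot.read_state();c=read_camera("wrist");np.savez("w1.npz",tp=s["tool_pos"],rv=s["orientation"],**c);cv2.imwrite("pics/w1.png",c["image"])
print(s["t"],s["tool_pos"],s["orientation"],s["q"],np.round(c["mount"],3),c["K"])
E
```

```text
t: 0.93
tool_pos: [0.4213, 0.2005, 0.2579]
orientation: [2.013, 2.412, -0.0]
force: [0.6, -0.3, -0.4]
opening: 0.0931
gripper_force: 0.0
t: 1.77
tool_pos: [0.4984, -0.1753, 0.2575]
orientation: [-2.006, -2.417, 0.001]
force: [1.3, 0.5, -0.3]
opening: 0.0929
gripper_force: 0.0
t: 2.27
tool_pos: [0.5066, -0.2539, 0.2282]
orientation: [-2.005, -2.417, -0.0]
force: [-0.9, 1.2, 0.4]
opening: 0.093
gripper_force: 0.0
2.2667 [ 0.5066483  -0.25385437  0.2282385 ] [-2.00514467e+00 -2.41744401e+00 -4.99901255e-04] [-5.55256048e-01  3.02509949e-02  1.53916447e+00  4.23381988e-04
  1.57291629e+00 -7.41169538e-01] [[-0.    -0.957 -0.29   0.083]
 [ 1.    -0.    -0.    -0.001]
 [-0.    -0.29   0.957 -0.187]
 [ 0.     0.     0.     1.   ]] [[306.32203429   0.         278.82461611]
 [  0.         306.32203429 205.72993021]
 [  0.           0.           1.        ]]
```

View pics/w1.png

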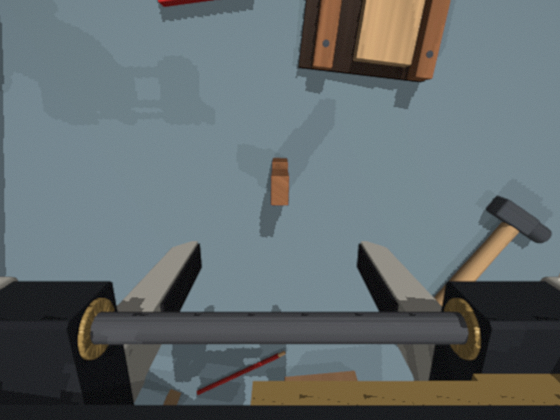

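The wrist view shows the spacer top spanning about (271,178) to (289,205), aligned with the fingers, with the jig's right end at the top. I'll refine the spacer centre from the top face.

```bash
cat >> h.py <<'E'
from scipy.spatial.transform import Rotation as Ro
def wcam(w):
    T=np.eye(4);T[:3,:3]=Ro.from_rotvec(w["rv"]).as_matrix();T[:3,3]=w["tp"]
    return dict(K=w["K"],extrinsics=np.linalg.inv(T@w["mount"]))
E
python3 - <<'E'
import numpy as np,cv2
from h import *
w=np.load("w1.npz");c=wcam(w);im=w["image"]
cr=im[140:225,255:305].astype(int)
m=((cr[...,2]-cr[...,0])>50).astype(np.uint8)
n,l,st,ce=cv2.connectedComponentsWithStats(m);print(st[1:]+[255,140,0,0,0])
for y in(180,186,192,198,203):
    r=np.where((im[y,255:305,2].astype(int)-im[y,255:305,0])>50)[0]+255;print(y,r.min(),r.max())
P=np.array([ray(c,p,.086) for p in[(271,178),(289,177.5),(289,205),(272,205)]]);print(P*1000,P.mean(0)*1000)
for p in[(325.5,43.5)]:print("front screw",ray(c,p,.03)*1000)
print("rail screw",ray(c,(430,55),.038)*1000)
E
```

```text
[[271 160  18  45 721]]
180 272 288
186 271 288
192 271 287
198 271 287
203 271 287
[[ 494.35584048 -241.28927396   86.        ]
 [ 513.59589627 -237.11042969   86.        ]
 [ 519.68217226 -267.89400515   86.        ]
 [ 500.92355422 -271.41738659   86.        ]] [ 507.13936581 -254.42777385   86.        ]
front screw [528.26824985 -88.93997727  30.        ]
rail screw [645.22201963 -80.39452122  38.        ]
```

```bash
python3 -m inch '[0,-0.5,-20,0,100, 0,-0.5,-55,0,100, 0,-0.5,-90,0,100, 0,-0.5,-125,0,100, 0,-0.5,-155,0,100, 0,-0.5,-170,0,100, 0,-0.5,-178,0,100, 0,-0.5,-178,0,100, 0,-0.5,-178,0,60, 0,-0.5,-178,0,40]' 40
python3 -m inch '[0,0,0,0,30, 0,0,0,0,0, 0,0,0,0,0, 0,0,0,0,0, 0,0,0,0,0, 0,0,0,0,0, 0,0,0,0,0, 0,0,0,0,0]' 40
```

```text
t: 3.15
tool_pos: [0.5083, -0.255, 0.0525]
orientation: [2.001, 2.417, 0.001]
force: [0.5, -0.7, 0.1]
opening: 0.0837
gripper_force: 0.0
t: 3.82
tool_pos: [0.5066, -0.2545, 0.05]
orientation: [-2.004, -2.419, 0.0]
force: [0.1, 0.8, -0.2]
opening: 0.0309
gripper_force: 0.0
```

```bash
python3 -m inch '[0,0,0,0,0, 0,0,0,0,0, 0,0,0,0,0, 0,0,0,0,0, 0,0,0,0,0]' 40
```

```text
t: 4.23
tool_pos: [0.5066, -0.2545, 0.05]
orientation: [-2.004, -2.419, 0.0]
force: [-0.0, -0.4, -0.5]
opening: 0.0199
gripper_force: 39.9
```

```bash
python3 -m inch '[0,0,8,0,0, 0,0,25,0,0, 0,0,45,0,0, 4,13,65,0,0, 12,36,80,-1,0, 21,65,90,-3,0, 32,97,90,-5,0, 39,120,90,-6,0, 42,130,90,-6,0, 42,130,90,-6,0]'
python3 -m inch '[0,0,0,0,0, 0,0,0,0,0, 0,0,0,0,0]'
python3 - <<'E'
from plant import robot, read_camera
import cv2,numpy as np
s=robot.read_state();c=read_camera("wrist");np.savez("w2.npz",tp=s["tool_pos"],rv=s["orientation"],**c);cv2.imwrite("pics/w2.png",c["image"])
E
```

```text
t: 5.07
tool_pos: [0.5493, -0.1225, 0.1406]
orientation: [2.124, 2.315, 0.001]
force: [0.3, -0.5, -0.6]
opening: 0.0196
gripper_force: 39.9
t: 5.32
tool_pos: [0.5482, -0.1259, 0.14]
orientation: [-2.129, -2.309, 0.001]
force: [-0.4, -0.2, -0.3]
opening: 0.02
gripper_force: 39.9
```

View pics/w2.png

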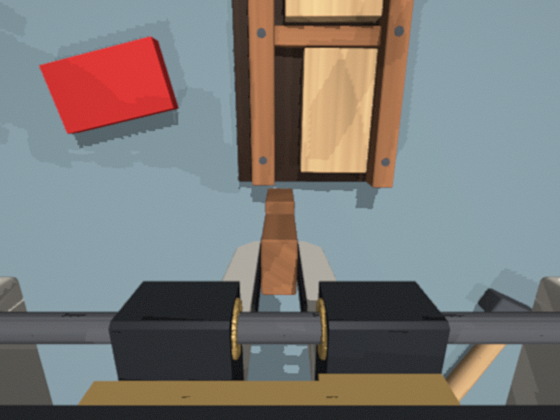

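The view clearly shows the gap between the front strip's inner edge (col ~273) and the board's edge (col ~301) for rows 50–170. The spacer's foot edge is near (266–294,190). Next I'll extract those edges.

```bash
python3 - <<'E'
import numpy as np,cv2
from h import *
w=np.load("w2.npz");c=wcam(w);im=w["image"].astype(float)
g=im[...,2]-0
def edges(lo,hi,rows,sgn,z,nm):
    P=[]
    for y in rows:
        d=sgn*np.diff(cv2.GaussianBlur(g,(3,3),0)[y,lo:hi]);k=d.argmax();a=d[max(k-2,0):k+3];x=lo+.5+(a*np.arange(max(k-2,0),max(k-2,0)+len(a))).sum()/a.sum()
        P.append(ray(c,(x,y),z)*1000)
    P=np.array(P);f=np.polyfit(P[:,1],P[:,0],1);r=P[:,0]-np.polyval(f,P[:,1])
    f=np.polyfit(P[:,1][abs(r)<1.5],P[:,0][abs(r)<1.5],1)
    print(nm,"x at y=-44.6:",np.polyval(f,-44.6).round(2),"yaw",-np.degrees(np.arctan(f[0])).round(2),"y",P[0,1].round(),P[-1,1].round(),"res",np.std(r).round(2))
R=range(60,165,3)
edges(266,282,R,-1,.030,"strip inner")
edges(292,312,R,1,.030,"board front")
edges(362,388,R,-1,.030,"board back?")
edges(240,262,R,1,.030,"strip outer")
a=Ro.from_rotvec(w["rv"]).as_matrix();print("tool y ang",np.degrees(np.arctan2(a[1,1],a[0,1])),w["tp"])
print("board near edge y",[ray(c,p,.03)[1]*1000 for p in((302,171),(368,172.5))],"far",[ray(c,p,.03)[1]*1000 for p in((306,48),(377,48.5))])
for p in((266,190),(294,190)):print("foot",ray(c,p,.09)*1000)
print("screws",ray(c,(263,160),.03)*1000,ray(c,(261.5,33),.03)*1000,ray(c,(385.5,162),.038)*1000,ray(c,(399,31),.038)*1000)
E
```

```text
strip inner x at y=-44.6: 535.52 yaw 4.69 y 1.0 -90.0 res 0.04
board front x at y=-44.6: 561.72 yaw 4.01 y 3.0 -88.0 res 0.09
board back? x at y=-44.6: 626.11 yaw 4.03 y 8.0 -82.0 res 0.08
strip outer x at y=-44.6: 513.91 yaw 4.42 y -1.0 -91.0 res 0.16
tool y ang 4.644403593652207 [ 0.54824063 -0.12589671  0.13998861]
board near edge y [np.float64(-96.2804093897787), np.float64(-92.52978168678447)] far [np.float64(12.398723623413966), np.float64(17.019980128431428)]
foot [ 534.79484021 -103.215127     90.        ]
foot [ 557.02547946 -101.41295291   90.        ]
screws [528.43009137 -88.61280007  30.        ] [519.91148931  20.97119485  30.        ] [644.29362272 -79.94311533  38.        ] [635.60700609  30.03473518  38.        ]
```

```bash
python3 -m inch '[0,10,0,0,0, 0,30,0,0,0, 0,52,0,0,0, 0,70,0,0,0, 0,80,0,0,0, 0,84,0,0,0, 0,84,0,0,0, 0,84,-15,0,0, 0,84,-35,0,0, 0,84,-45,0,0]'
python3 -m inch '[0,0,0,0,0, 0,0,0,0,0, 0,0,0,0,0]'
python3 - <<'E'
from plant import robot, read_camera
import cv2,numpy as np
c=[read_camera(n)["image"] for n in("wrist","side","scene")]
z=lambda i,x,y,w,h:cv2.resize(i[y:y+h,x:x+w],(400,300),interpolation=cv2.INTER_CUBIC)
cv2.imwrite("pics/w3.png",np.vstack([np.hstack([z(c[0],160,80,240,180),z(c[0],240,150,80,60)]),np.hstack([z(c[1],270,140,120,90),z(c[2],210,210,120,90)])]))
E
```

```text
t: 6.2
tool_pos: [0.5478, -0.0414, 0.0932]
orientation: [-2.128, -2.309, 0.002]
force: [-0.9, 0.8, -1.8]
opening: 0.0195
gripper_force: 39.9
t: 6.45
tool_pos: [0.5492, -0.0411, 0.096]
orientation: [2.128, 2.31, 0.001]
force: [0.4, 0.4, -0.6]
opening: 0.0195
gripper_force: 39.9
```

View pics/w3.png

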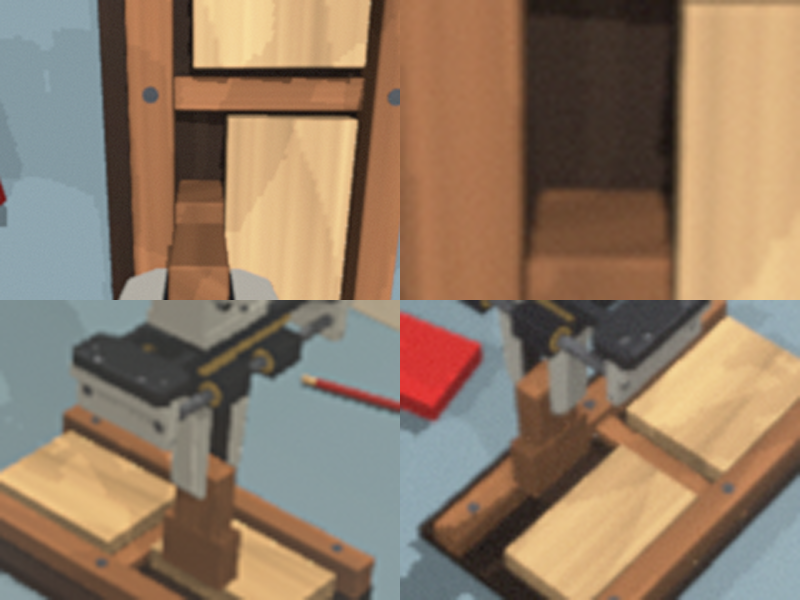

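The spacer foot hangs centred over the gap, with its bottom edge at cols 266.6–293.4 and the gap spanning 265–296. I'll lower it slowly.

```bash
python3 -m inch '[0,0,-4,0,0, 0,0,-9,0,0, 0,0,-14,0,0, 0,0,-19,0,0, 0,0,-24,0,0, 0,0,-28,0,0, 0,0,-31,0,0, 0,0,-32,0,0, 0,0,-32,0,0, 0,0,-32,0,0]'
```

```text
t: 7.43
tool_pos: [0.5488, -0.0405, 0.0632]
orientation: [2.128, 2.311, 0.0]
force: [-0.0, 0.7, -1.2]
opening: 0.0194
gripper_force: 39.9
```

```bash
python3 -m inch '[0.5,0,0,0,0, 1,0.1,0,0,0, 1.5,0.1,0,0,0, 2,0.2,0,0,0, 2.5,0.2,0,0,0, 3,0.2,0,0,0, 3.5,0.3,0,0,0, 4,0.3,0,0,0, 4.5,0.4,0,0,0, 5,0.4,0,0,0]'
python3 -m inch '[0.4,0,0,0,0, 0.8,0.1,0,0,0, 1.2,0.1,0,0,0, 1.6,0.1,0,0,0, 2,0.2,0,0,0, 2.4,0.2,0,0,0, 2.8,0.2,0,0,0, 2.8,0.2,0,0,0]'
```

```text
t: 8.27
tool_pos: [0.5536, -0.0401, 0.0631]
orientation: [-2.128, -2.311, 0.0]
force: [-0.3, -0.5, -1.0]
opening: 0.0196
gripper_force: 39.9
t: 8.93
tool_pos: [0.5566, -0.0399, 0.0632]
orientation: [2.128, 2.311, 0.0]
force: [-0.1, -0.0, -1.8]
opening: 0.0196
gripper_force: 39.9
```

```bash
python3 -m inch '[0.3,0,0,0,0, 0.6,0,0,0,0, 0.9,0.1,0,0,0, 1.2,0.1,0,0,0, 1.2,0.1,0,0,0]'
python3 -m inch '[0.3,0,0,0,0, 0.6,0,0,0,0, 0.9,0.1,0,0,0, 1.0,0.1,0,0,0, 1.0,0.1,0,0,0]'
```

```text
t: 9.35
tool_pos: [0.5573, -0.0399, 0.0631]
orientation: [-2.128, -2.31, 0.001]
force: [-4.1, -0.1, 1.6]
opening: 0.0195
gripper_force: 39.9
t: 9.77
tool_pos: [0.5576, -0.0399, 0.0629]
orientation: [-2.127, -2.31, 0.003]
force: [-7.7, -1.2, 3.4]
opening: 0.0192
gripper_force: 39.9
```

```bash
python3 -m inch '[0.4,0,0,0,0, 0.8,0.1,0,0,0, 1.2,0.1,0,0,0, 1.6,0.1,0,0,0, 2,0.2,0,0,0, 2,0.2,0,0,0]' 55
python3 - <<'E'
from plant import robot, read_camera
import cv2,numpy as np
s=robot.read_state();w=read_camera("wrist");np.savez("w4.npz",tp=s["tool_pos"],rv=s["orientation"],**w)
c=[w["image"]]+[read_camera(n)["image"] for n in("side","scene")]
z=lambda i,x,y,w,h:cv2.resize(i[y:y+h,x:x+w],(400,300),interpolation=cv2.INTER_CUBIC)
cv2.imwrite("pics/w4.png",np.vstack([np.hstack([z(c[0],160,60,280,210),z(c[0],320,70,100,75)]),np.hstack([z(c[1],270,140,120,90),z(c[2],210,210,120,90)])]))
E
```

```text
t: 10.27
tool_pos: [0.5582, -0.0399, 0.0625]
orientation: [-2.126, -2.308, 0.006]
force: [-13.5, -1.1, 6.2]
opening: 0.0194
gripper_force: 55.0
```

View pics/w4.png

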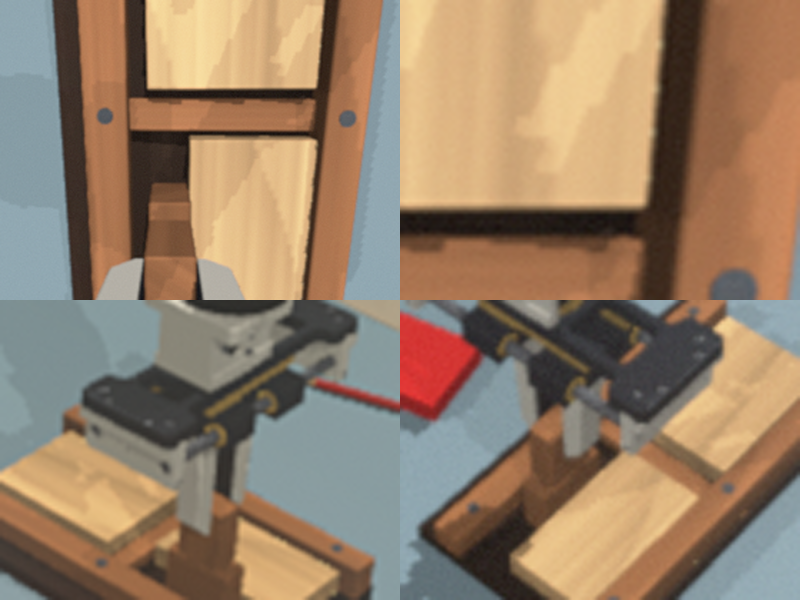

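Spacer is in the gap and the board is close to the rail. I'll measure the gap along the board and its angle.

```bash
python3 - <<'E'
import numpy as np,cv2
from h import *
w=np.load("w4.npz");c=wcam(w);g=cv2.GaussianBlur(w["image"][...,2].astype(float),(3,3),0)
def line(lo,hi,rows,sgn,z,nm):
    P=[]
    for y in rows:
        d=sgn*np.diff(g[y,lo:hi]);k=d.argmax();i=np.arange(max(k-2,0),min(k+3,len(d)));x=lo+.5+(d[i]*i).sum()/d[i].sum();P.append(ray(c,(x,y),z)*1000)
    P=np.array(P);f=np.polyfit(P[:,1],P[:,0],1);r=P[:,0]-np.polyval(f,P[:,1]);f=np.polyfit(P[abs(r)<1.5,1],P[abs(r)<1.5,0],1)
    print(nm,np.polyval(f,[10,-44.6]).round(2),"yaw",-np.degrees(np.arctan(f[0])).round(2),"y",P[0,1].round(),P[-1,1].round(),"res",np.std(r).round(2));return f
R=range(160,186,2)
line(240,262,list(range(70,120,3))+list(range(158,186,2)),-1,.030,"strip inner")
line(286,302,range(160,230,3),1,.030,"board front")
line(368,388,range(160,250,3),-1,.030,"board back")
line(375,400,range(160,250,3),1,.038,"rail inner top")
line(255,270,range(65,116,3),1,.030,"wide front")
print(w["tp"],Ro.from_rotvec(w["rv"]).as_matrix().round(4).tolist())
E
```

```text
strip inner [531.11 535.33] yaw 4.41 y 68.0 -9.0 res 0.1
board front [561.87 569.2 ] yaw 7.64 y 11.0 -42.0 res 0.37
board back [626.24 630.49] yaw 4.45 y 16.0 -52.0 res 0.19
rail inner top [627.   631.34] yaw 4.54 y 17.0 -48.0 res 0.14
wide front [541.55 546.41] yaw 5.08 y 71.0 41.0 res 0.06
[ 0.55819343 -0.03989537  0.06249334] [[-0.0822, 0.9966, -0.0055], [0.9966, 0.0822, -0.0004], [0.0, -0.0055, -1.0]]
```

```bash
python3 -m inch '[0.5,0,0,0,0, 1,0.1,0,0,0, 1.5,0.1,0,0,0, 2,0.2,0,0,0, 2.5,0.2,0,0,0, 2.5,0.2,0,0,0, 2.5,0.2,0,0,0, 2.5,0.2,0,0,0, 2.5,0.2,0,0,0, 2.5,0.2,0,0,0]' 55
python3 - <<'E'
from plant import robot, read_camera
import cv2,numpy as np
s=robot.read_state();print(s["force"],s["wrist_torque"],s["tool_pos"])
c=[read_camera(n)["image"] for n in("wrist","side")]
z=lambda i,x,y,w,h:cv2.resize(i[y:y+h,x:x+w],(400,300),interpolation=cv2.INTER_CUBIC)
cv2.imwrite("pics/w5.png",np.hstack([z(c[0],200,90,240,180),z(c[1],290,160,100,75)]))
E
```

```text
t: 11.25
tool_pos: [0.5591, -0.0398, 0.0623]
orientation: [-2.124, -2.306, 0.01]
force: [-18.6, -2.9, 12.2]
opening: 0.0197
gripper_force: 55.4
[-18.56179477  -2.92030169  12.20535887] [-0.65251468  4.44545513  0.01893232] [ 0.55910553 -0.03981101  0.06232494]
```

View pics/w5.png

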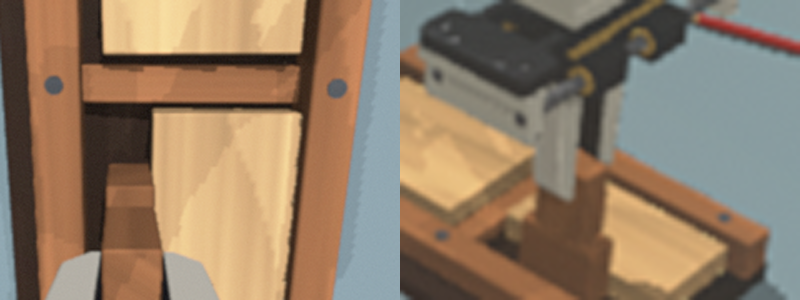

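The board sits parallel and flush to the rail, and the spacer is upright in the gap pressing with about 18 N. I'm handing the job in now.

```bash
python3 -c "
from plant import job
print(job.close_job())"
```

```text
the job is handed in; nothing more can be done
None
```

The job is handed in at about 11 s: the spacer is still gripped upright at the floor of the wide gap, pressing the narrow board flush against the back rail with about 18 N, and I did not touch the other board, tape measure or glue bottle.

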